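# Pack seven pillar candles in a round tin, six round one

## Robot

A 7-joint arm with a two-finger parallel gripper is mounted at the origin on the work surface. World frame = base frame: x ahead of the robot, y to its left, z up, the work surface at z = 0. Lengths are in mm, angles in rad, forces in N, time in s.
With the tool pointing down it reaches from about 400 to 850 mm from the base axis. Payload 10.4 kg.
Tool frame: the origin (TCP) lies on the mounting face of the last link; the fingertips stand 173 mm ahead of it and the grasp point (between the pads) lies 155 mm ahead of it; z points along the fingers, y is the direction in which the jaws open and shut (so a half turn about z gives the same grasp; the last joint's range is limited). The gripper opens to 85 mm and grips with 20 to 120 N. Pads are 22 mm wide; open, the fingers measure 114 mm over their backs; the gripper's body (76 mm by 85 mm) begins 54 mm behind the grasp point. The pads swing forward as they close: fully open they stand 13 mm farther back than shut.
Start: joints at [-1.237, 0.332, -0.065, 1.46, 0.022, 1.35, -0.088], TCP at [218.284, 585.649, 404.738] pointing down, gripper open.
Joint ranges: [-2.6, 2.6], [-0.5, 2.12], [-1.47, 1.34], [0.16, 2.42], [-1.27, 4.41], [0.06, 2.06], [-2.6, 2.6]. Speed limits (rad/s): [2.22, 2.22, 2.79, 2.79, 3.14, 3.14, 3.14].

## Interface

Orientations are given as a rotation vector (axis times angle).
In Python, from bench import env gives the robot as it stands.
- The arm moves only by the tool servo_tool, never from a script. Its argument "deltas" is a list of rows, each a list of 6 numbers: the shift along the world's x, y, z scaled (see below), then the turn, a rotation vector about the world's x, y, z scaled (see below). A call has 1 to 8 rows; each row is the pose to reach, as a shift and turn from the pose measured when the call began, turning the shorter way round; what a row does not reach only later rows make up. The controller multiplies each number of a shift by 0.2 m and each number of a turn by pi rad. A row lasts 1/10 s, in which the tool goes at most 50 mm and 8.59 degrees, less where a joint would pass 70% of its speed; a pose out of reach is approached as far as the arm can. A call with a number of a shift or a turn outside -1 to 1 is refused whole. A call with a gripper value outside its range is refused whole. "grip" is the gripper command: -1 is shut, 1 is fully open, values between are in proportion, set as the call begins (left out, the last holds). The fingers move at their own pace and stop on an object; the grip force is fixed at half the most. Time passes only in rows, so rows that repeat a pose let the fingers close. It gives the time, the measured TCP pose, the force and the opening at its end, in the units of the state.
- env.sense(): the state, without advancing time (a new reading comes with each control period).
- env.read_camera(name): name is "side" or "top"; returns a dict with "pixels" (420x560x3 uint8, red, green, blue), "mtx" (3x3 intrinsics, pixels), "pose" (4x4, takes a point from camera to world coordinates). Camera axes: x right, y up, looking along -z (the intrinsics and any distortion apply to the point x, -y, -z); pixel columns grow to the right and rows downward; lengths in mm; the calibration is good to about 2 mm. A picture is of the moment at which its call begins. There is no depth.
- env.finish_job(): hands the job in, once; it reports no verdict.
Trained networks look in the newest picture that a camera, given by its name, has taken for a name from the list of things; names that differ only in an ending like _2 or _b are one class to them, and where a whole thing is asked for, a point or a joint stands for the part that bears it (a point fixed in the world has none). Each returns a list of dicts, best first, with "p" (0 to 1); they miss things now and then, are a little off and sometimes report something else, mostly with a low value. They report only what shows in the picture. A call takes as long as a camera call.
- env.regions_of(target, camera): "pixels" (420x560 bool, what is visible of it) and "box" ([left, top, right, bottom] in pixels, round what is visible of it).
The state is a dict: "time": time; "joint_pos": joint angles; "qd": joint speeds; "tau": joint torques, N m; "eef_pos": TCP position; "tcp_rot": TCP orientation; "contact_force": force on the tool from outside, world axes, zero at the start; "wrist_torque": the same for the moment, N m; "gripper_width": finger opening in mm.
Only numpy, scipy, OpenCV 4.12 (cv2) and the standard library are available. Lean on these libraries where they do the work, as an engineer would, in place of code of your own. Each camera call takes 0.05 s, during which the arm holds its last target. There are 200 camera calls.

## Task

Pack all seven thick candles standing flat in the round tin, six in a ring around the tall red one in the middle. The five short ones are already in the tin but spread out: slide them together, without lifting or tipping them, to open one place in the ring for the tall white one. The tall red one is lying down: push its foot end against the wooden block and tip it upright there, standing on the table, before you move it; leave the cup, the paint bottle and the brush where they are.

Things in the scene. Friction and masses are not known exactly. Their poses are not given: they have to be found in the camera images.
- tin: round open steel tin, fixed to the table; origin at the centre of its underside, z up. Outer radius 93.5, inner radius 90, floor 4 thick, rim 24 high (mm). Seven candles of 56 diameter fit in it only as six round one, with about 6 mm to spare radially. Its yaw means nothing. At first the widest opening between two neighbouring short candles is about 34 mm and the next about 20 mm; the others about 4 mm. Wax slides easily on wax and on the tin
- short1: short pillar candle, white with red specks, 56 mm diameter, 45 mm high, 100 g, standing in the tin about 60 mm from its centre (centre of the tin is free); origin at the centre of its foot, z up along its axis
- short2: short pillar candle, pink with white specks, 56 mm diameter, 45 mm high, 100 g, standing in the tin about 60 mm from its centre (centre of the tin is free); origin at the centre of its foot, z up along its axis
- short3: short pillar candle, white with red specks, 56 mm diameter, 45 mm high, 100 g, standing in the tin about 60 mm from its centre (centre of the tin is free); origin at the centre of its foot, z up along its axis
- short4: short pillar candle, dark rose with white specks, 56 mm diameter, 45 mm high, 100 g, standing in the tin about 60 mm from its centre (centre of the tin is free); origin at the centre of its foot, z up along its axis
- short5: short pillar candle, pink with red specks, 56 mm diameter, 45 mm high, 100 g, standing in the tin about 60 mm from its centre (centre of the tin is free); origin at the centre of its foot, z up along its axis
- white_tall: tall white pillar candle with red specks, 56 mm diameter, 120 mm high, about 270 g, standing on the table left or right of the tin; origin at the centre of its foot, z up along its axis. A 10 mm thread-thin wick on top of every candle is for show and cannot be felt
- red_tall: tall red pillar candle with white specks, 56 mm diameter, 120 mm long, 210 to 340 g, lying on the table with its foot 10 to 30 mm from the face of the block; origin at the centre of its foot, its x axis runs along the candle from foot to wick (points up when it stands). Gripped lightly near the wick across its sides it turns between the fingers once its foot is pressed against block and table, and it rights itself when let go nearly upright
- block: light wooden block fixed to the table, 40 (x) by 110 (y) by 70 high mm; origin at the centre of its underside, z up; its face at x = -20 mm looks towards the robot and towards the foot of the red candle. It can stand left or right of the tin, the white candle on the other side
- votive: bystander: dark red cup, 64 mm diameter, 65 mm high, beyond the tin; origin at the centre of its underside
- paint: bystander: yellow paint bottle with white cap, 52 mm diameter, 80 mm high, beyond the tin; origin at the centre of its underside
- brush: bystander: brush 170 mm long, lying on the table between robot and tin; origin under its middle, x along it

How it is judged (in metres and radians):
On the way:
1. the red candle has been tipped up to stand on the table by the face of the block (angle between red_tall's own x axis and vertical below 0.2 rad and height (world z) of red_tall below 0.012 m and x of red_tall in the frame of block above -0.1 m and horizontal distance between red_tall and block below 0.11 m), for 0.1 s.
At the end, for the whole second after the job is handed in: All seven candles stand at rest on the tin's floor (foot 0 to 8 mm above the tin's underside level, tilt under 0.06 rad): the red one within 15 mm of the tin's centre, the other six 48 to 67 mm from it (angle between each of short1, short2, short3, short4, short5, white_tall's own z axis and vertical below 0.06 rad and z of short1 in the frame of tin between 0 and 0.008 m and linear speed of each of short1, short2, short3, short4, short5, white_tall, red_tall below 0.02 m/s and horizontal distance between short1 and tin between 0.048 and 0.067 m and z of short2 in the frame of tin between 0 and 0.008 m and horizontal distance between short2 and tin between 0.048 and 0.067 m and z of short3 in the frame of tin between 0 and 0.008 m and horizontal distance between short3 and tin between 0.048 and 0.067 m and z of short4 in the frame of tin between 0 and 0.008 m and horizontal distance between short4 and tin between 0.048 and 0.067 m and z of short5 in the frame of tin between 0 and 0.008 m and horizontal distance between short5 and tin between 0.048 and 0.067 m and z of white_tall in the frame of tin between 0 and 0.008 m and horizontal distance between white_tall and tin between 0.048 and 0.067 m and angle between red_tall's own x axis and vertical below 0.06 rad and z of red_tall in the frame of tin between 0 and 0.008 m and horizontal distance between red_tall and tin below 0.015 m); the robot touches nothing.
It fails at once if the votive is shifted more than 30 mm (distance of votive from where it was at the start of the episode above 0.03 m).
It fails at once if the paint is shifted more than 30 mm (distance of paint from where it was at the start of the episode above 0.03 m).
It fails at once if the brush is shifted more than 30 mm (distance of brush from where it was at the start of the episode above 0.03 m).
It fails at once if a short candle is lifted out (more than 15 mm off the tin's floor) or tipped (over 0.4 rad) (z of any of short1, short2, short3, short4, short5 in the frame of tin above 0.019 m or angle between any of short1, short2, short3, short4, short5's own z axis and vertical above 0.4 rad).
It also fails if it takes over 72 s, if anything falls off the work surface, if the arm or the gripper's body presses on something with over 40 N, if the wrist force passes 120 N, or if a joint passes its speed limit or range.

## Working session

There is one attempt and no reset: what is moved stays moved. The work goes in short steps, Python scripts to look and compute and a tool call to move; the robot and the scene stay as the last step left them, time stands still between calls to the robot, and variables do not carry over. Pictures are saved under pics/ and viewed, about 8 in all and at most 12, crops included, and the job is handed in when it is done.

Besides the shell and the picture viewer there is one more tool, called after "Emit:" as name(argument=value, ...), one argument or row to a line, values as JSON. servo_tool: Moves the arm, as the interface text tells. Its arguments: {"type":"object","properties":{"deltas":{"type":"array"},"grip":{"type":"number"}},"required":["deltas"]}

```bash
ls; mkdir -p pics
python3 - <<'E'
from bench import env
import cv2,numpy as np
s=env.sense(); print(s)
for n in("top","side"):
    c=env.read_camera(n); cv2.imwrite(f"pics/{n}0.png",c["pixels"][:,:,::-1]); print(n,c["mtx"].tolist(),np.round(c["pose"],4).tolist(),[k for k in c])
E
```

```text
pics
{'time': 0.0, 'joint_pos': array([-1.23662234,  0.33286032, -0.06469641,  1.46090026,  0.02162566,
        1.3499121 , -0.08849039]), 'qd': array([-0.0009787 , -0.00023843, -0.00042371, -0.00150045, -0.00091591,
        0.00034952, -0.00051807]), 'tau': array([ 3.42415151e-04, -6.25443149e+01,  4.94678027e-02, -3.91608882e+01,
        1.62335444e-02,  9.82636178e-03,  2.98119357e-05]), 'eef_pos': array([218.24083316, 585.52938066, 403.94258655]), 'tcp_rot': array([-5.57374355e-01, -3.09159330e+00,  2.15952236e-03]), 'contact_force': array([-0.68781099, -0.01449488,  0.00942494]), 'wrist_torque': array([ 0.01395942, -0.03475496,  0.03579761]), 'gripper_width': 85.43186612563011}
top [[390.4133885649689, 0.0, 279.12437125993637], [0.0, 390.4133885649689, 210.42072074293137], [0.0, 0.0, 1.0]] [[0.0057, 0.9931, -0.1171, 515.8101], [-0.9995, 0.002, -0.0315, -14.93], [-0.0311, 0.1172, 0.9926, 770.4001], [0.0, 0.0, 0.0, 1.0]] ['pixels', 'mtx', 'pose']
side [[455.4069155403293, 0.0, 281.3492325370178], [0.0, 455.4069155403293, 204.46963014852008], [0.0, 0.0, 1.0]] [[0.8544, 0.367, -0.3679, 276.026], [-0.5196, 0.6011, -0.6072, -520.9082], [-0.0017, 0.7099, 0.7043, 656.3779], [0.0, 0.0, 0.0, 1.0]] ['pixels', 'mtx', 'pose']
```

View pics/top0.png

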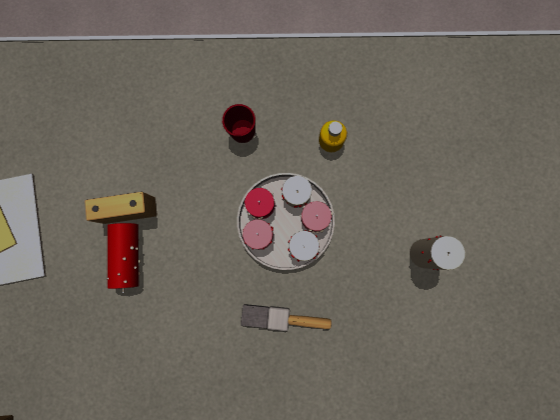

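View pics/side0.png

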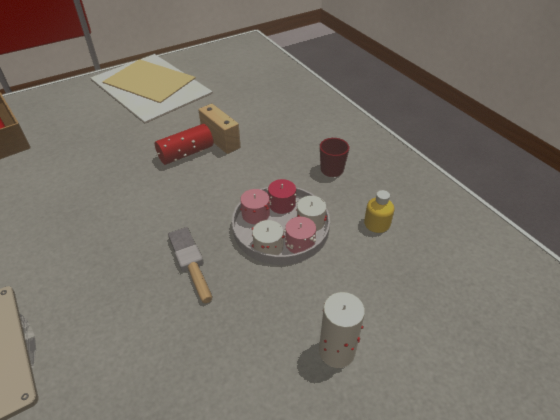

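```bash
cat > h.py <<'E'
from bench import env
import cv2,numpy as np
from scipy.optimize import minimize
def proj(c,P):
    T=c["pose"]; q=(np.asarray(P,float)-T[:3,3])@T[:3,:3]; q=q*[1,-1,-1]
    u=q@np.asarray(c["mtx"]).T; return u[:,:2]/u[:,2:]
def ray(c,uv,z):
    T=c["pose"]; d=np.linalg.inv(c["mtx"])@[uv[0],uv[1],1]; d=T[:3,:3]@(d*[1,-1,-1])
    return T[:3,3]+d*(z-T[2,3])/d[2]
a=np.linspace(0,2*np.pi,48,endpoint=False); C=np.c_[np.cos(a),np.sin(a)]
def cyl(x,y,r,z0,z1): return np.r_[np.c_[C*r+[x,y],a*0+z0],np.c_[C*r+[x,y],a*0+z1]]
def lying(x,y,yaw,r=28,L=120):
    d=np.array([np.cos(yaw),np.sin(yaw)]);n=np.array([-d[1],d[0]])
    return np.vstack([np.c_[np.array([x,y])+s*d+np.outer(C[:,0]*r,n),r+C[:,1]*r] for s in(0,L)])
def box(x,y,yaw,sx,sy,h):
    R=np.array([[np.cos(yaw),-np.sin(yaw)],[np.sin(yaw),np.cos(yaw)]])
    q=np.array([[i,j] for i in(-sx/2,sx/2) for j in(-sy/2,sy/2)])@R.T+[x,y]
    return np.r_[np.c_[q,q[:,:1]*0],np.c_[q,q[:,:1]*0+h]]
def cost(pts,obs):
    f=0
    for c,m in obs:
        h=cv2.convexHull(proj(c,pts).astype(np.float32))[:,0]
        im=np.zeros((1680,2240),np.uint8); cv2.fillConvexPoly(im,np.round((h*4+1.5)*16).astype(int),1,shift=4)
        im=cv2.resize(im.astype(np.float32),(560,420),interpolation=cv2.INTER_AREA)
        f+=np.abs(im-m).sum()/m.sum()
    return f
def fit(model,x0,obs):
    x0=np.array(x0,float); st=np.vstack([x0]+[x0+np.eye(len(x0))[i]*(12 if i<2 else .15) for i in range(len(x0))])
    r=minimize(lambda p:cost(model(*p),obs),x0,method="Nelder-Mead",options=dict(initial_simplex=st,xatol=.05,fatol=1e-4,maxiter=150))
    return r.x,r.fun/len(obs)
E
cat > m0.py <<'E'
from h import *
cs={n:env.read_camera(n) for n in("top","side")}
def best(t,uv,n,z):  # region nearest expected
    g=proj(cs[n],[z])[0]
    L=[r for r in env.regions_of(t,n) if r["p"]>.2]
    L=[(np.hypot(*(np.argwhere(r["pixels"]).mean(0)[::-1]-g)),r) for r in L]
    return min(L,key=lambda q:q[0]) if L else None
T=cs["top"]
def go(t,uv,z,model,extra=()):
    g=ray(T,uv,z); obs=[];d=[]
    for n in cs:
        b=best(t,uv,n,g)
        if b: d.append((n,round(b[0],1),round(b[1]["p"],2))); 
        if b and b[0]<25: obs.append((cs[n],b[1]["pixels"].astype(np.float32)))
    out=[fit(model,[*g[:2],*extra],o) for o in [obs]+[[q] for q in obs]]
    print(t,d,[(np.round(x,2).tolist(),round(f,3)) for x,f in out])
go("tin",(286,222),10,lambda x,y:cyl(x,y,93.5,0,24))
for t,uv in [("short4",(260,202)),("short1",(297,191)),("short5",(316,216)),("short3",(304,246)),("short2",(258,235))]:
    go(t,uv,49,lambda x,y:cyl(x,y,28,4,49))
go("white_tall",(447,253),120,lambda x,y:cyl(x,y,28,0,120))
go("red_tall",(123,226),28,lying,(np.pi,))
go("block",(117,207),70,lambda x,y,w:box(x,y,w,40,110,70),(0,))
go("votive",(240,124),65,lambda x,y:cyl(x,y,32,0,65))
go("paint",(334,135),60,lambda x,y:cyl(x,y,26,0,60))
for uv in [(242,316),(330,323)]: print("brush",ray(T,uv,5).round())
E
python3 m0.py
```

```text
tin [('top', np.float64(2.0), 0.71), ('side', np.float64(12.6), 0.81)] [([585.74, -4.97], np.float64(1.6)), ([585.06, -3.72], np.float64(1.021)), ([586.17, -6.2], np.float64(2.15))]
short4 [('top', np.float64(1.2), 0.79), ('side', np.float64(8.6), 0.6)] [([618.07, 44.14], np.float64(0.102)), ([616.6, 44.85], np.float64(0.076)), ([617.9, 41.9], np.float64(0.07))]
short1 [('top', np.float64(0.4), 0.82), ('side', np.float64(6.0), 0.57)] [([641.02, -26.37], np.float64(0.24)), ([639.42, -25.15], np.float64(0.052)), ([642.35, -26.72], np.float64(0.364))]
short5 [('top', np.float64(0.5), 0.82), ('side', np.float64(8.3), 0.86)] [([592.1, -62.62], np.float64(0.106)), ([591.51, -62.17], np.float64(0.056)), ([593.56, -62.61], np.float64(0.128))]
short3 [('top', np.float64(0.3), 0.65), ('side', np.float64(7.0), 0.95)] [([536.71, -38.19], np.float64(0.145)), ([535.8, -37.85], np.float64(0.066)), ([539.67, -36.41], np.float64(0.194))]
short2 [('top', np.float64(1.2), 0.6), ('side', np.float64(8.4), 0.98)] [([558.67, 46.57], np.float64(0.079)), ([558.16, 46.9], np.float64(0.064)), ([559.04, 44.74],
[... 369 characters left out ...]
.8), 0.57), ('side', np.float64(12.4), 0.87)] [([606.53, 307.55, 0.13], np.float64(0.151)), ([605.93, 308.15, 0.13], np.float64(0.088)), ([610.09, 309.67, 0.06], np.float64(0.178))]
votive [('top', np.float64(1.4), 0.81), ('side', np.float64(9.3), 0.66)] [([774.9, 85.92], np.float64(0.182)), ([770.95, 84.34], np.float64(0.181)), ([776.79, 86.71], np.float64(0.176))]
paint [('top', np.float64(1.5), 0.86), ('side', np.float64(10.4), 0.65)] [([753.72, -95.19], np.float64(0.241)), ([746.06, -94.28], np.float64(0.278)), ([754.55, -95.16], np.float64(0.181))]
brush [402.  80.   5.]
brush [391. -89.   5.]h.py:30: RuntimeWarning: invalid value encountered in scalar divide
  return r.x,r.fun/len(obs)
```

```bash
cat > m1.py <<'E'
from h import *
cs={n:env.read_camera(n) for n in("top","side")}
obs=[]
for n,uv in(("top",(123,256)),("side",(185,144))):
    for r in env.regions_of("red_tall",n):
        m=r["pixels"]; ctr=np.argwhere(m).mean(0)[::-1]
        print(n,r["p"],r["box"],m.sum(),ctr.round())
        if m.sum() and np.hypot(*(ctr-uv))<15: obs.append((cs[n],m.astype(np.float32))); break
print([fit(lying,[570,300,3.2],o) for o in [obs]+[[q] for q in obs]])
E
python3 m1.py
```

```text
top 0.69 [109.8, 223.9, 141.7, 289.9] 2027 [123. 256.]
side 0.88 [153.6, 127.9, 211.4, 162.8] 1350 [184. 144.]
[(array([576.51916165, 308.73186725,   3.191753  ]), np.float64(0.06491237133741379)), (array([576.27668342, 309.66943451,   3.20139827]), np.float64(0.03141958639025688)), (array([577.06156957, 304.67817038,   3.16520592]), np.float64(0.07537037134170532))]
```

Emit:
servo_tool(
  deltas=[
    [1,-1,-0.7,0,0,0.132],
    [1,-1,-0.7,0,0,0.132],
    [1,-1,-0.7,0,0,0.132],
    [1,-1,-0.7,0,0,0.132],
    [1,-1,-0.7,0,0,0.132],
    [1,-1,-0.7,0,0,0.132],
    [1,-1,-0.7,0,0,0.132],
    [1,-1,-0.7,0,0,0.132],
  ],
  grip=1,
)

```text
time: 2.3
eef_pos: [420.0, 383.2, 263.6]
tcp_rot: [0.084, -3.14, 0.003]
contact_force: [-0.4, 0.9, -0.2]
gripper_width: 85.3
```

Emit:
servo_tool(
  deltas=[
    [0.3,-0.4,0,0,0,0],
    [0.3,-0.4,0,0,0,0],
    [0.3,-0.4,0,0,0,0],
    [0.3,-0.4,-0.2,0,0,0],
    [0.3,-0.4,-0.39,0,0,0],
    [0.3,-0.4,-0.39,0,0,0],
    [0.3,-0.4,-0.39,0,0,0],
  ],
)

```text
time: 3.0
eef_pos: [479.6, 304.6, 186.5]
tcp_rot: [0.086, -3.139, 0.003]
contact_force: [-0.2, 1.0, -0.2]
gripper_width: 85.4
```

Emit:
servo_tool(
  deltas=[
    [0,0,0,0,0,0],
    [0,0,0,0,0,0],
    [0,0,0,0,0,0],
    [0,0,0,0,0,0],
    [0,0,0,0,0,0],
  ],
  grip=-1,
)

```text
time: 3.5
eef_pos: [480.1, 305.5, 188.9]
tcp_rot: [-0.087, 3.139, 0.001]
contact_force: [-3.2, 0.7, 9.7]
gripper_width: 54.2
```

Emit:
servo_tool(
  deltas=[
    [0.03,0.002,-0.01,0,0,0],
    [0.05,0.003,-0.01,0,0,0.01],
    [0.065,0.004,-0.01,0,0,0.015],
    [0.065,0.004,-0.01,0,0,0.015],
    [0.065,0.004,-0.01,0,0,0.015],
  ],
)

```text
time: 4.0
eef_pos: [490.5, 306.1, 188.8]
tcp_rot: [0.16, -3.131, 0.002]
contact_force: [-27.0, -11.7, 32.0]
gripper_width: 54.1
```

Emit:
servo_tool(
  deltas=[
    [0.001,0,0.037,0,0,0],
    [-0.005,0,0.077,0,0,0],
    [-0.006,0,0.115,0,0,0],
    [-0.003,0,0.151,0,0,0],
    [0.003,0,0.185,0,0,0],
    [0.012,0.001,0.216,0,0,0],
    [0.026,0.003,0.245,0,0,0],
    [0.042,0.004,0.27,0,0,0],
  ],
)

```text
time: 4.8
eef_pos: [495.4, 307.9, 241.3]
tcp_rot: [0.165, -3.121, 0.005]
contact_force: [-25.2, 5.5, -1.3]
gripper_width: 54.4
```

Emit:
servo_tool(
  deltas=[
    [0.043,0.004,0.029,0,0,0],
    [0.067,0.007,0.047,0,0,0],
    [0.094,0.009,0.062,0,0,0],
    [0.123,0.012,0.074,0,0,0],
    [0.156,0.015,0.081,0,0,0],
    [0.19,0.019,0.085,0,0,0],
    [0.227,0.023,0.084,0,0,0],
    [0.266,0.027,0.08,0,0,0],
  ],
)

```text
time: 5.6
eef_pos: [545.8, 315.5, 257.7]
tcp_rot: [0.17, -3.114, 0.003]
contact_force: [-17.3, -0.9, 10.4]
gripper_width: 53.6
```

Run:
```python
from h import *
c=env.read_camera("side"); cv2.imwrite("pics/s1.png",cv2.resize(c["pixels"][40:240,60:340,::-1],None,fx=2.5,fy=2.5))
```

```text
(no output)
```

View pics/s1.png

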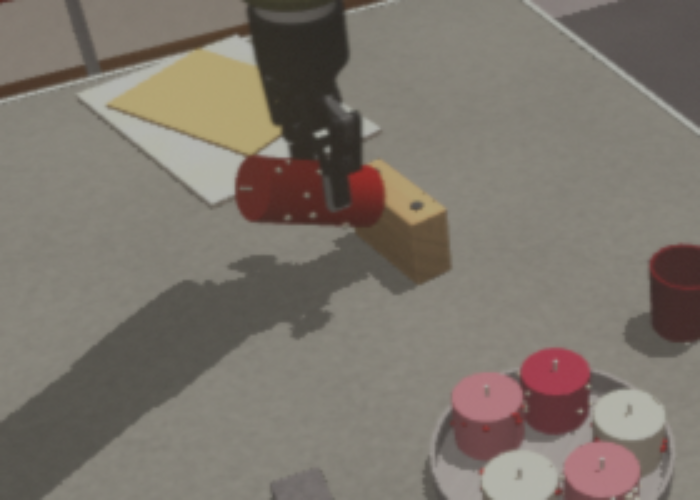

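Emit:
servo_tool(
  deltas=[
    [-0.1,-0.01,0,0,0,0],
    [-0.1,-0.01,0,0,0,0],
    [-0.1,-0.01,-0.1,0,0,0],
    [-0.1,-0.01,-0.2,0,0,0],
    [-0.1,-0.01,-0.28,0,0,0],
    [-0.1,-0.01,-0.32,0,0,0],
    [-0.1,-0.01,-0.335,0,0,0],
    [-0.1,-0.01,-0.335,0,0,0],
  ],
)

```text
time: 6.45
eef_pos: [527.7, 314.4, 194.3]
tcp_rot: [0.17, -3.117, -0.001]
contact_force: [-13.9, -4.4, 29.6]
gripper_width: 53.4
```

Emit:
servo_tool(
  deltas=[
    [0,0,0,0,0,0],
    [0,0,0,0,0,0],
    [0,0,0,0,0,0],
  ],
  grip=1,
)

```text
time: 6.75
eef_pos: [528.2, 314.3, 194.4]
tcp_rot: [0.17, -3.118, -0.001]
contact_force: [-0.6, -0.0, 0.4]
gripper_width: 85.6
```

Run:
```python
from h import *
c=env.read_camera("side"); cv2.imwrite("pics/s2.png",cv2.resize(c["pixels"][40:240,60:340,::-1],None,fx=2.5,fy=2.5))
print(env.sense()["eef_pos"],env.sense()["contact_force"])
obs=[]
for n in["side"]:
    for r in env.regions_of("red_tall",n):
        m=r["pixels"];print(n,r["p"],r["box"],m.sum())
```

```text
[528.07282888 314.23505973 194.12334233] [-0.59582221 -0.33382659 -0.12470754]
side 0.68 [143.9, 133.3, 191.0, 169.1] 1111
```

View pics/s2.png

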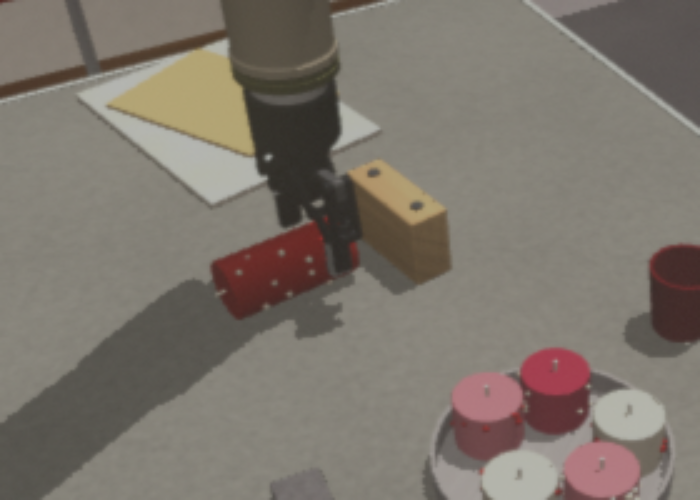

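Emit:
servo_tool(
  deltas=[
    [0,0,0.3,0,0,0],
    [0,0,0.4,0,0,0],
    [-0.2,-0.02,0.4,0,0,0],
    [-0.4,-0.03,0.4,0,0,0],
    [-0.4,-0.03,0.4,0,0,0],
  ],
)

```text
time: 7.35
eef_pos: [443.8, 308.6, 273.4]
tcp_rot: [0.175, -3.114, 0.001]
contact_force: [0.7, 0.5, -0.3]
gripper_width: 85.6
```

Run:
```python
from h import *
cs={n:env.read_camera(n) for n in("side",)}
c=cs["side"]; print(env.sense()["eef_pos"])
r=env.regions_of("red_tall","side")[0]; m=r["pixels"]; print(r["p"],r["box"],m.sum())
hsv=cv2.cvtColor(c["pixels"],cv2.COLOR_RGB2HSV); red=((hsv[...,0]<8)|(hsv[...,0]>172))&(hsv[...,1]>150)
k=np.zeros_like(red);k[120:180,130:215]=1; red=(red&k).astype(np.uint8); red=cv2.morphologyEx(red,cv2.MORPH_CLOSE,np.ones((5,5))); print(red.sum())
for q in (m,red): print(fit(lying,[565,310,3.2],[(c,q.astype(np.float32))]))
print(ray(c,(150.5,157),28))
```

```text
[446.03072748 308.48417169 273.89307963]
0.84 [143.9, 128.9, 202.5, 166.7] 1398
904
(array([555.10954448, 313.02750453,   3.25841755]), np.float64(0.06102467700839043))
(array([562.4440891 , 321.71326032,   3.06142473]), np.float64(0.5633296370506287))
[436.3453291  296.39453102  28.        ]
```

Emit:
servo_tool(
  deltas=[
    [0.025,-0.025,-0.2,0,0,0],
    [0.025,-0.025,-0.4,0,0,0],
    [0.025,-0.025,-0.455,0,0,0],
    [0.025,-0.025,-0.455,0,0,0],
    [0.025,-0.025,-0.455,0,0,0],
  ],
)

```text
time: 7.95
eef_pos: [453.5, 303.7, 184.5]
tcp_rot: [0.171, -3.119, -0.002]
contact_force: [-0.4, 0.2, -0.9]
gripper_width: 85.5
```

Emit:
servo_tool(
  deltas=[
    [0,0,0,0,0,0],
    [0,0,0,0,0,0],
    [0,0,0,0,0,0],
    [0,0,0,0,0,0],
  ],
  grip=0.3,
)

```text
time: 8.35
eef_pos: [454.0, 304.3, 186.0]
tcp_rot: [0.171, -3.121, -0.004]
contact_force: [-0.6, -0.2, 6.0]
gripper_width: 55.6
```

Emit:
servo_tool(
  deltas=[
    [0,0,0.05,0,0,0],
    [0,0,0.1,0,0,0],
    [0,0,0.15,0,0,0],
    [0.02,0,0.2,0,0,0],
    [0.05,0.005,0.24,0,0,0],
    [0.09,0.01,0.28,0,0,0],
    [0.14,0.015,0.32,0,0,0],
    [0.2,0.02,0.35,0,0,0],
  ],
)

```text
time: 9.15
eef_pos: [494.9, 308.4, 256.8]
tcp_rot: [0.171, -3.121, -0.005]
contact_force: [-1.0, 0.4, -0.6]
gripper_width: 55.5
```

Run:
```python
from h import *
c=env.read_camera("side"); cv2.imwrite("pics/s3.png",cv2.resize(c["pixels"][40:240,60:340,::-1],None,fx=2.5,fy=2.5))
```

```text
(no output)
```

View pics/s3.png

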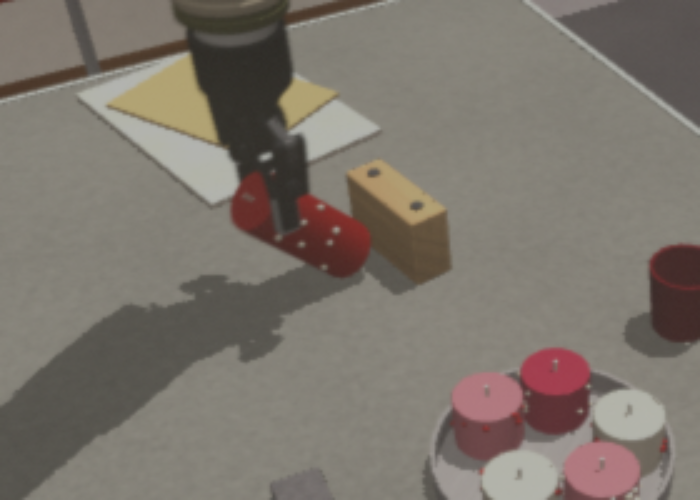

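```bash
cat >> h.py <<'E'
def tilted(x,y,z,th,yaw=.12,r=28,L=120):  # foot centre, th elevation; d points back (-x) and up
    e=np.array([np.cos(yaw),np.sin(yaw),0]); d=-e*np.cos(th)+np.array([0,0,np.sin(th)]); n1=e*np.sin(th)+np.array([0,0,np.cos(th)]); n2=np.cross(d,n1)
    f=np.array([x,y,z]); return np.vstack([f+s*d+r*np.outer(C[:,0],n1)+r*np.outer(C[:,1],n2) for s in(0,L)])
def fit_tilt(x0,names=("side","top")):
    obs=[]
    for n in names:
        c=env.read_camera(n); R=env.regions_of("red_tall",n); g=proj(c,tilted(*x0)).mean(0)
        R=[r for r in R if r["pixels"].any() and np.hypot(*(np.argwhere(r["pixels"]).mean(0)[::-1]-g))<40]
        if R: obs.append((c,R[0]["pixels"].astype(np.float32)))
    x0=np.array(x0,float); st=np.vstack([x0]+[x0+np.diag([12,12,12,.3])[i] for i in range(4)])
    r=minimize(lambda p:cost(tilted(*p),obs),x0,method="Nelder-Mead",options=dict(initial_simplex=st,maxiter=250))
    return r.x.round(2),r.fun/len(obs),len(obs)
E
python3 - <<'E'
from h import *
print(fit_tilt([550,312,45,.75])); s=env.sense(); print(s["eef_pos"],s["contact_force"])
E
```

```text
(array([570.04, 353.7 , -12.38,   0.87]), np.float64(0.3026925027370453), 1)
[493.93959372 308.26927882 255.84179317] [-0.60930772 -0.0777311   0.44236324]
```

```bash
cat >> h.py <<'E'
def fit_st(g,s0=85,th0=.75,yaw=.12,n="side"):
    c=env.read_camera(n); R=[r for r in env.regions_of("red_tall",n) if r["pixels"].sum()>300]
    q=proj(c,[g])[0]; R=min(R,key=lambda r:np.hypot(*(np.argwhere(r["pixels"]).mean(0)[::-1]-q)))
    m=R["pixels"].astype(np.uint8); h=cv2.convexHull(np.argwhere(m)[:,::-1].astype(np.int32)); m=cv2.fillConvexPoly(m*0,h,1).astype(np.float32)
    e=np.array([np.cos(yaw),np.sin(yaw),0])
    def f(p):
        d=-e*np.cos(p[1])+np.array([0,0,np.sin(p[1])]); return tilted(*(np.array(g)-p[0]*d+[0,p[2],0]),p[1],yaw)
    st=np.array([[s0,th0,0],[s0+20,th0,0],[s0,th0+.3,0],[s0,th0,8]])
    r=minimize(lambda p:cost(f(p),[(c,m)]),st[0],method="Nelder-Mead",options=dict(initial_simplex=st,maxiter=200))
    return r.x.round(2),round(r.fun,3),R["p"],R["box"],f(r.x)[:48].mean(0).round(1)
E
python3 - <<'E'
from h import *
print(fit_st([494,308,99])); print(fit_st([494,308,99],n="top"))
E
```

```text
(array([100.8 ,   0.91,  -6.6 ]), np.float64(0.152), 0.9, [150.8, 112.2, 208.1, 149.5], array([555.2, 308.8,  19.2]))
(array([96.31,  0.86, -6.35]), np.float64(0.132), 0.64, [93.8, 222.5, 139.6, 290.3], array([556.4, 309.2,  26. ]))
```

Emit:
servo_tool(
  deltas=[
    [0.03,0.003,0.025,0,0,0],
    [0.07,0.008,0.04,0,0,0],
    [0.11,0.012,0.05,0,0,0],
    [0.15,0.017,0.055,0,0,0],
    [0.19,0.02,0.055,0,0,0],
    [0.23,0.025,0.05,0,0,0],
    [0.27,0.03,0.045,0,0,0],
    [0.3,0.033,0.04,0,0,0],
  ],
)

```text
time: 10.4
eef_pos: [554.9, 315.1, 264.6]
tcp_rot: [0.171, -3.122, -0.005]
contact_force: [-1.4, -0.3, 5.4]
gripper_width: 55.6
```

Run:
```python
from h import *
s=env.sense();g=s["eef_pos"]-[0,0,157]; print(s["eef_pos"],s["contact_force"])
for n in("side","top"): print(fit_st(g,99,1.35,n=n))
```

```text
[554.91336936 315.0684197  264.56560653] [-1.41037389 -0.32247623  5.37505802]
(array([147.6 ,   1.41,  50.9 ]), np.float64(0.12), 0.64, [174.7, 97.3, 212.1, 151.2], array([578.6, 368.8, -38.1]))
(array([343.31,   1.56,  97.94]), np.float64(0.453), 0.86, [83.5, 222.7, 139.6, 257.7], array([ 556.9,  413.2, -235.7]))
```

Emit:
servo_tool(
  deltas=[
    [0,0,0,0,0,0],
    [0,0,0,0,0,0],
    [0,0,0,0,0,0],
  ],
  grip=1,
)

```text
time: 10.9
eef_pos: [554.5, 314.9, 264.1]
tcp_rot: [0.171, -3.122, -0.005]
contact_force: [-0.3, 0.2, -0.2]
gripper_width: 85.2
```

Emit:
servo_tool(
  deltas=[
    [0,0,0.25,0,0,0],
    [0,0,0.5,0,0,0],
    [0,-0.2,0.5,0,0,0],
    [0,-0.45,0.5,0,0,0],
    [0,-0.7,0.5,0,0,0],
    [0,-0.95,0.5,0,0,0],
    [0,-1,0.5,0,0,0],
  ],
)

```text
time: 11.6
eef_pos: [554.7, 108.0, 364.4]
tcp_rot: [0.158, -3.123, -0.001]
contact_force: [0.8, -0.1, -0.6]
gripper_width: 85.5
```

Run:
```python
from h import *
print(env.sense()["eef_pos"])
for n in("side","top"):
    c=env.read_camera(n)
    if n=="side": cv2.imwrite("pics/s4.png",cv2.resize(c["pixels"][40:240,60:340,::-1],None,fx=2.5,fy=2.5))
    for r in env.regions_of("red_tall",n):
        m=r["pixels"]; ctr=np.argwhere(m).mean(0)[::-1]
        if np.hypot(*(ctr-proj(c,[[557,315,60]])[0]))<40: print(n,r["p"],r["box"],fit(lambda x,y:cyl(x,y,28,0,120),[557,315],[(c,m.astype(np.float32))]))
```

```text
[554.69065746 107.9969965  364.35874982]
side 0.87 [179.2, 97.9, 213.0, 153.6] (array([559.40451813, 312.32844543]), np.float64(0.05042977258563042))
```

View pics/s4.png

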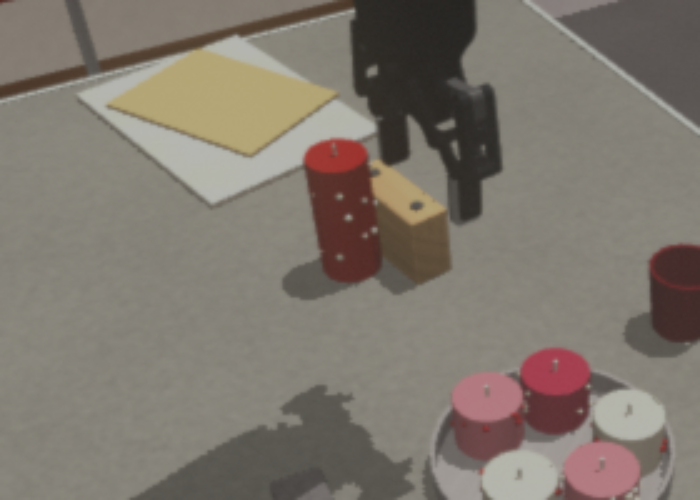

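Emit:
servo_tool(
  deltas=[
    [0.15,-0.25,0,0,0,-0.11],
    [0.15,-0.45,0,0,0,-0.11],
    [0.15,-0.562,-0.1,0,0,-0.11],
    [0.15,-0.562,-0.3,0,0,-0.11],
    [0.15,-0.562,-0.5,0,0,-0.11],
    [0.15,-0.562,-0.5,0,0,-0.11],
  ],
  grip=-1,
)

```text
time: 12.4
eef_pos: [582.6, 6.4, 258.7]
tcp_rot: [-0.36, -3.097, -0.007]
contact_force: [-1.0, 0.2, -0.3]
gripper_width: 0.3
```

Emit:
servo_tool(
  deltas=[
    [0.012,-0.055,0,0,0,0],
    [0.012,-0.055,-0.1,0,0,0],
    [0.012,-0.055,-0.25,0,0,0],
    [0.012,-0.055,-0.36,0,0,0],
    [0.012,-0.055,-0.36,0,0,0],
  ],
)

```text
time: 12.9
eef_pos: [584.9, -4.2, 186.0]
tcp_rot: [-0.358, -3.095, -0.007]
contact_force: [-0.8, 0.1, 0.5]
gripper_width: -0.1
```

Emit:
servo_tool(
  deltas=[
    [-0.06,0.015,0,0,0,0],
    [-0.1,0.025,0,0,0,0],
    [-0.14,0.035,0,0,0,0],
    [-0.175,0.044,0,0,0,0],
    [-0.175,0.044,0,0,0,0],
    [-0.175,0.044,0,0,0,0],
  ],
)

```text
time: 13.5
eef_pos: [550.1, 4.6, 186.5]
tcp_rot: [-0.358, -3.096, -0.007]
contact_force: [-0.1, 0.1, -0.5]
gripper_width: 0.1
```

Emit:
servo_tool(
  deltas=[
    [0,0,0,0,0,0],
    [0,0,0,0,0,0],
    [0,0,0,0,0,0],
  ],
  grip=-0.75,
)

```text
time: 13.8
eef_pos: [550.3, 4.5, 186.5]
tcp_rot: [-0.358, -3.096, -0.007]
contact_force: [-0.1, -0.3, 0.1]
gripper_width: 10.7
```

Emit:
servo_tool(
  deltas=[
    [0.02,-0.005,0,0,0,0],
    [0.02,-0.005,0,0,0,0],
    [0.02,-0.005,0,0,0,0],
    [0.02,-0.005,0,0,0,0],
  ],
  grip=-0.4,
)

```text
time: 14.2
eef_pos: [558.7, 2.9, 189.9]
tcp_rot: [-0.361, -3.109, -0.009]
contact_force: [15.9, -2.7, 8.6]
gripper_width: 25.0
```

Run:
```python
from h import *
c=env.read_camera("side"); cv2.imwrite("pics/s5.png",cv2.resize(c["pixels"][150:290,190:370,::-1],None,fx=4,fy=4))
```

```text
(no output)
```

View pics/s5.png

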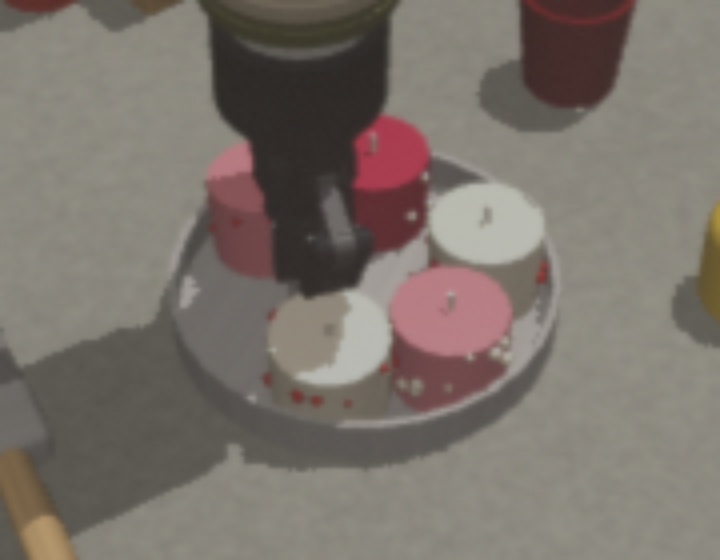

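Emit:
servo_tool(
  deltas=[
    [0,0,0,0,0,0],
    [0,0,0,0,0,0],
    [0,0,0.15,0,0,0],
    [0,0,0.4,0,0,0],
    [0,0,0.6,0,0,0],
    [-0.3,-0.3,0.8,0,0,0],
    [-0.3,-0.7,0.8,0,0,0],
    [-0.3,-1,0.8,0,0,0],
  ],
  grip=-1,
)

```text
time: 15.05
eef_pos: [506.6, -127.0, 344.6]
tcp_rot: [-0.357, -3.11, -0.011]
contact_force: [1.4, -1.0, -0.1]
gripper_width: 0.1
```

```bash
cat > m2.py <<'E'
from h import *
import sys
cs={n:env.read_camera(n) for n in("top","side")}
def masks(t,n): return [r["pixels"] for r in env.regions_of(t,n) if r["p"]>.3 and r["pixels"].sum()>100]
tin=np.array([585.,-4.5]); M={n:sum([masks(t,n) for t in("short1","short2","short4")],[]) for n in cs}
# per-region single-camera fits, keyed to ring
for n in cs:
    pts=[]
    for m in M[n]:
        ctr=np.argwhere(m).mean(0)[::-1]; g=ray(cs[n],ctr,35 if n=="side" else 45)
        if np.hypot(*(g[:2]-tin))>95: continue
        x,f=fit(lambda x,y:cyl(x,y,28,4,49),g[:2],[(cs[n],m.astype(np.float32))])
        if all(np.hypot(*(x-p[0]))>15 for p in pts): pts.append((x,f))
    for x,f in sorted(pts,key=lambda p:np.arctan2(*(p[0]-tin)[::-1])):
        d=x-tin; print(n,x.round(1),"R",np.hypot(*d).round(1),"ang",np.degrees(np.arctan2(d[1],d[0])).round(1),"err",round(f,2))
E
python3 m2.py; python3 -c "
from bench import env; print(env.sense()['eef_pos'],env.sense()['time'])"
```

```text
top [540.3 -45.3] R 60.6 ang -137.6 err 0.05
top [594.7 -62.9] R 59.2 ang -80.6 err 0.06
top [638.6 -24.5] R 57.3 ang -20.5 err 0.06
top [620.3  45.9] R 61.5 ang 54.9 err 0.05
side [597.1 -63.3] R 60.1 ang -78.3 err 0.16
side [647.6 -25.5] R 66.1 ang -18.5 err 0.76
side [565.2  53. ] R 60.8 ang 109.0 err 0.1
[ 508.08690167 -124.75026445  343.19647443] 15.45
```

Emit:
servo_tool(
  deltas=[
    [0.1,0.25,-0.1,0,0,0],
    [0.2,0.45,-0.2,0,0,0],
    [0.24,0.638,-0.3,0,0,0],
    [0.24,0.638,-0.4,0,0,0],
    [0.24,0.638,-0.4,0,0,0],
    [0.24,0.638,-0.6,0,0,0],
    [0.24,0.638,-0.78,0,0,0],
    [0.24,0.638,-0.78,0,0,0],
  ],
  grip=-1,
)

```text
time: 16.25
eef_pos: [554.2, 2.1, 184.1]
tcp_rot: [-0.357, -3.102, -0.006]
contact_force: [-0.3, 0.4, 0.4]
gripper_width: 0.1
```

Emit:
servo_tool(
  deltas=[
    [0,0,0,0,0,0],
    [0,0,0,0,0,0],
    [0,0,0,0,0,0],
    [0,0,0,0,0,0],
  ],
  grip=-0.4,
)

```text
time: 16.65
eef_pos: [557.0, 2.9, 188.2]
tcp_rot: [-0.358, -3.111, -0.011]
contact_force: [7.3, 3.4, 2.1]
gripper_width: 25.8
```

Emit:
servo_tool(
  deltas=[
    [0,0,0,0,0,0],
    [0,0,0,0,0,0],
    [0,0,0,0,0,0],
    [0,0,0,0,0,0],
  ],
  grip=-0.2,
)

```text
time: 17.05
eef_pos: [561.4, 1.4, 194.3]
tcp_rot: [0.361, 3.116, 0.013]
contact_force: [10.3, -4.8, 11.5]
gripper_width: 33.9
```

Emit:
servo_tool(
  deltas=[
    [0,0,0,0,0,0],
    [0,0,0,0,0,0],
    [0,0,0.2,0,0,0],
    [0,0,0.45,0,0,0],
    [-0.05,-0.1,0.7,0,0,0],
    [-0.1,-0.45,0.75,0,0,0],
    [-0.15,-0.8,0.75,0,0,0],
    [-0.19,-1,0.75,0,0,0],
  ],
  grip=-1,
)

```text
time: 17.85
eef_pos: [528.6, -165.5, 345.0]
tcp_rot: [0.359, 3.115, 0.014]
contact_force: [1.1, -0.5, -0.6]
gripper_width: -0.3
```

Emit:
servo_tool(
  deltas=[
    [0,-0.2,0,0,0,0],
    [0,-0.4,0,0,0,0],
    [0,-0.45,0,0,0,0],
  ],
  grip=1,
)

```text
time: 18.15
eef_pos: [526.7, -260.3, 345.7]
tcp_rot: [0.369, 3.114, 0.011]
contact_force: [-0.7, 0.3, 0.7]
gripper_width: 43.5
```

```bash
python3 m2.py; python3 -c "
from bench import env; print(env.sense()['eef_pos'],env.sense()['time'])"
```

```text
top [545.9 -50.9] R 60.7 ang -130.2 err 0.05
top [601.  -63.1] R 60.7 ang -74.7 err 0.08
top [640.2 -24.3] R 58.6 ang -19.7 err 0.07
top [624.8  42.9] R 61.9 ang 50.0 err 0.08
top [570.7  56. ] R 62.1 ang 103.3 err 0.08
side [549.6 -51. ] R 58.5 ang -127.3 err 0.21
side [602.6 -65.9] R 63.9 ang -74.0 err 0.22
side [627.1  41.6] R 62.4 ang 47.6 err 0.18
side [572.4  52.7] R 58.6 ang 102.5 err 0.06
[ 528.96468734 -254.02194826  345.02833927] 18.55
```

Emit:
servo_tool(
  deltas=[
    [-0.023,-0.095,0,0,0,0],
    [-0.023,-0.095,0,0,0,0],
    [-0.023,-0.095,-0.2,0,0,0],
    [-0.023,-0.095,-0.4,0,0,0],
    [-0.023,-0.095,-0.46,0,0,0],
    [-0.023,-0.095,-0.46,0,0,0],
  ],
  grip=1,
)

```text
time: 19.15
eef_pos: [524.2, -272.0, 251.7]
tcp_rot: [0.355, 3.119, 0.016]
contact_force: [-0.5, -1.5, 0.4]
gripper_width: 85.5
```

Emit:
servo_tool(
  deltas=[
    [0,0,0,0,0,0],
    [0,0,0,0,0,0],
    [0,0,0,0,0,0],
    [0,0,0,0,0,0],
    [0,0,0,0,0,0],
  ],
  grip=-1,
)

```text
time: 19.65
eef_pos: [524.8, -272.4, 253.8]
tcp_rot: [0.355, 3.116, 0.015]
contact_force: [-1.0, -0.6, 6.2]
gripper_width: 54.9
```

Emit:
servo_tool(
  deltas=[
    [0,0,0.2,0,0,0],
    [0,0,0.4,0,0,0],
    [0,0.15,0.4,0,0,0],
    [0,0.35,0.4,0,0,0],
    [0,0.55,0.4,0,0,0],
    [0,0.75,0.4,0,0,0],
    [0,0.95,0.4,0,0,0],
    [0,1,0.4,0,0,0],
  ],
)

```text
time: 20.45
eef_pos: [524.8, -67.5, 334.3]
tcp_rot: [0.346, 3.116, 0.019]
contact_force: [-0.4, 0.1, -3.3]
gripper_width: 55.0
```

Emit:
servo_tool(
  deltas=[
    [0.014,0.1,0,0,0,0],
    [0.014,0.25,0,0,0,0],
    [0.014,0.35,0,0,0,0],
    [0.014,0.39,0,0,0,0],
    [0.014,0.39,0,0,0,0],
    [0.014,0.39,0,0,0,0],
  ],
)

```text
time: 21.05
eef_pos: [527.7, 9.1, 334.4]
tcp_rot: [0.348, 3.116, 0.018]
contact_force: [0.6, -0.7, -2.3]
gripper_width: 55.1
```

Run:
```python
from h import *
s=env.sense();print(s["eef_pos"],s["tcp_rot"],s["contact_force"])
c=env.read_camera("side"); cv2.imwrite("pics/s6.png",cv2.resize(c["pixels"][120:290,190:370,::-1],None,fx=4,fy=4,interpolation=cv2.INTER_NEAREST)[:600] if 0 else cv2.resize(c["pixels"][130:280,190:370,::-1],None,fx=4,fy=4))
z=s["eef_pos"][2]-253.8
for r in env.regions_of("white_tall","side"):
    m=r["pixels"]; print(r["p"],r["box"],m.sum())
```

```text
[527.65263025   9.12495073 334.43796708] [0.34781701 3.11591194 0.01798511] [ 0.57591152 -0.71560662 -2.31859902]
0.62 [226.7, 143.6, 269.2, 215.7] 1610
0.28 [206.2, 104.1, 236.3, 156.7] 785
```

View pics/s6.png

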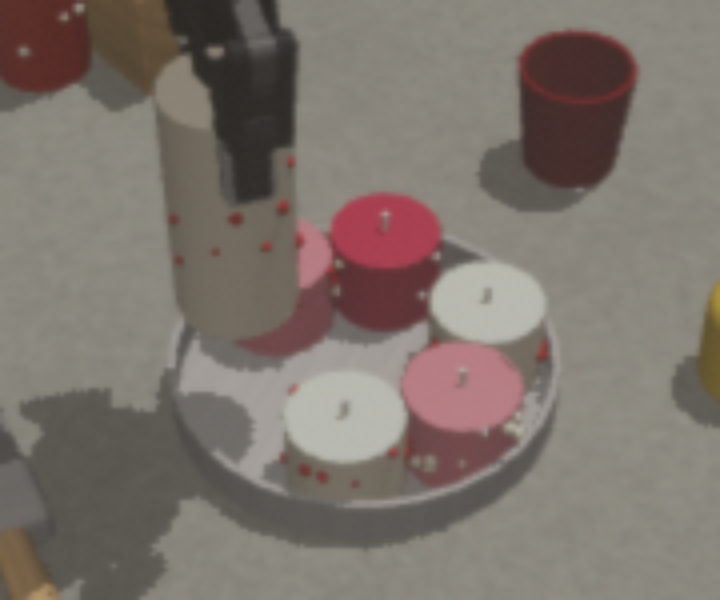

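Emit:
servo_tool(
  deltas=[
    [0.008,-0.002,-0.06,0,0,0],
    [0.008,-0.002,-0.12,0,0,0],
    [0.008,-0.002,-0.17,0,0,0],
    [0.008,-0.002,-0.22,0,0,0],
    [0.008,-0.002,-0.26,0,0,0],
    [0.008,-0.002,-0.29,0,0,0],
    [0.008,-0.002,-0.32,0,0,0],
    [0.008,-0.002,-0.32,0,0,0],
  ],
)

```text
time: 21.95
eef_pos: [529.1, 8.6, 269.6]
tcp_rot: [0.349, 3.117, 0.018]
contact_force: [0.4, -0.1, -3.0]
gripper_width: 55.0
```

Emit:
servo_tool(
  deltas=[
    [0,0,-0.02,0,0,0],
    [0,0,-0.04,0,0,0],
    [0,0,-0.055,0,0,0],
    [0,0,-0.06,0,0,0],
  ],
)

```text
time: 22.35
eef_pos: [529.2, 8.6, 257.8]
tcp_rot: [0.349, 3.117, 0.018]
contact_force: [-3.3, -0.7, 8.5]
gripper_width: 54.5
```

Emit:
servo_tool(
  deltas=[
    [0,0,0,0,0,0],
    [0,0,0,0,0,0],
    [0,0,0,0,0,0],
    [0,0,0.2,0,0,0],
    [0,0,0.45,0,0,0],
    [0,0.15,0.5,0,0,0],
    [0.02,0.4,0.5,0,0,0.03],
    [0.04,0.65,0.5,0,0,0.07],
  ],
  grip=1,
)

```text
time: 23.15
eef_pos: [537.3, 139.2, 359.0]
tcp_rot: [0.002, 3.135, 0.02]
contact_force: [0.9, 0.6, 0.7]
gripper_width: 85.2
```

Emit:
servo_tool(
  deltas=[
    [0.05,0.25,0,0,0,0],
    [0.1,0.5,0,0,0,0],
    [0.12,0.75,0,0,0,0],
    [0.12,0.85,0,0,0,0],
    [0.12,0.85,0,0,0,0],
  ],
)

```text
time: 23.65
eef_pos: [559.8, 314.0, 358.3]
tcp_rot: [-0.008, 3.137, 0.022]
contact_force: [-0.9, 0.0, 0.3]
gripper_width: 85.5
```

```bash
cat >> m2.py <<'E'
for n in cs:
    for r in env.regions_of("white_tall",n):
        m=r["pixels"]; g=proj(cs[n],[[528,9,64]])[0]
        if m.sum()>300 and np.hypot(*(np.argwhere(m).mean(0)[::-1]-g))<25:
            x,f=fit(lambda x,y:cyl(x,y,28,4,124),[528,9],[(cs[n],m.astype(np.float32))]); d=x-tin
            print("white",n,x.round(1),np.hypot(*d).round(1),np.degrees(np.arctan2(d[1],d[0])).round(1),round(f,2))
E
python3 m2.py; python3 -c "
from bench import env; print(env.sense()['eef_pos'],env.sense()['time'])"
```

```text
top [546.2 -51.2] R 60.7 ang -129.7 err 0.05
top [600.1 -63.3] R 60.8 ang -75.6 err 0.07
top [640.1 -23.9] R 58.4 ang -19.4 err 0.11
top [625.1  43.1] R 62.3 ang 49.9 err 0.07
top [570.8  54.3] R 60.5 ang 103.6 err 0.11
side [549.6 -50.6] R 58.1 ang -127.6 err 0.23
side [601.5 -66. ] R 63.6 ang -75.0 err 0.18
side [642.7 -26.6] R 61.8 ang -21.0 err 0.57
side [627.6  40.4] R 61.9 ang 46.5 err 0.09
side [591.8  53.8] R 58.7 ang 83.3 err 3.29
white top [528.7   9.4] 58.0 166.2 0.06
white side [529.3   6.7] 56.9 168.6 0.06
[561.38466662 308.63755689 359.21243001] 24.15
```

Run:
```python
import numpy as np
from scipy.optimize import minimize
P=np.array([[546.5,-51.2],[600.3,-63.6],[640.3,-24.2],[625.5,42.7],[571,54]])
for W in([528.8,8.9],[525.8,9.6]):
    Q=np.vstack([P,W]); r=minimize(lambda c:-np.hypot(*(Q-c).T).min(),[585,-4.5],method="Nelder-Mead"); print(r.x.round(1),-r.fun,np.hypot(*(Q-r.x).T).round(1))
```

```text
[586.1  -2.4] 58.4096297957849 [62.8 62.8 58.4 59.9 58.4 58.4]
[583.9  -4.4] 59.77105033096695 [60.  61.5 59.8 62.8 59.8 59.8]
```

Emit:
servo_tool(
  deltas=[
    [0,0.02,0,0,0,-0.05],
    [0,0.02,-0.15,0,0,-0.074],
    [0,0.02,-0.35,0,0,-0.074],
    [0,0.02,-0.52,0,0,-0.074],
    [0,0.02,-0.52,0,0,-0.074],
    [0,0.02,-0.52,0,0,-0.074],
  ],
  grip=1,
)

```text
time: 24.75
eef_pos: [561.6, 312.6, 256.0]
tcp_rot: [0.367, 3.112, 0.019]
contact_force: [0.6, 0.6, 0.9]
gripper_width: 85.8
```

Emit:
servo_tool(
  deltas=[
    [-0.01,0,-0.01,0,0,0],
    [-0.01,0,-0.01,0,0,0],
  ],
)

```text
time: 24.95
eef_pos: [560.0, 312.9, 256.0]
tcp_rot: [0.367, 3.11, 0.022]
contact_force: [0.9, 1.1, -0.2]
gripper_width: 85.7
```

Emit:
servo_tool(
  deltas=[
    [0,0,0,0,0,0],
    [0,0,0,0,0,0],
    [0,0,0,0,0,0],
    [0,0,0,0,0,0],
    [0,0,0,0,0,0],
  ],
  grip=-1,
)

```text
time: 25.45
eef_pos: [560.4, 313.1, 257.4]
tcp_rot: [0.367, 3.108, 0.024]
contact_force: [0.3, 0.1, 7.2]
gripper_width: 54.9
```

Emit:
servo_tool(
  deltas=[
    [-0.02,0,0.1,0,0,0],
    [-0.04,0,0.25,0,0,0],
    [-0.04,0,0.4,0,0,0],
    [0,-0.2,0.42,0,0,0],
    [0.05,-0.45,0.42,0,0,0],
    [0.1,-0.7,0.42,0,0,0],
    [0.17,-0.95,0.42,0,0,0],
    [0.2,-1,0.42,0,0,0],
  ],
)

```text
time: 26.25
eef_pos: [601.2, 105.9, 341.6]
tcp_rot: [0.379, 3.106, 0.019]
contact_force: [0.6, -0.3, -2.4]
gripper_width: 54.8
```

Run:
```python
from h import *
s=env.sense();print(s["eef_pos"],s["tcp_rot"],s["contact_force"])
z=s["eef_pos"][2]-254.5
for n in("side","top"):
    c=env.read_camera(n); g0=s["eef_pos"][:2]; q=proj(c,[[*g0,z+60]])[0]
    for r in env.regions_of("red_tall",n):
        m=r["pixels"]
        if m.sum()>300 and np.hypot(*(np.argwhere(m).mean(0)[::-1]-q))<35:
            m=m.astype(np.uint8); h=cv2.convexHull(np.argwhere(m)[:,::-1].astype(np.int32)); mh=cv2.fillConvexPoly(m*0,h,1)
            print(n,r["p"],r["box"],[fit(lambda x,y:cyl(x,y,28,z,z+120),g0,[(c,k.astype(np.float32))]) for k in(m,mh)])
```

```text
[601.23438728 105.93271004 341.57608758] [0.37880072 3.10609825 0.01901302] [ 0.58222869 -0.26956533 -2.44823282]
side 0.8 [238.4, 101.5, 273.7, 168.0] [(array([598.05456627, 101.8068689 ]), np.float64(0.36442890763282776)), (array([596.80435646,  99.68445336]), np.float64(0.14479340612888336))]
```

Emit:
servo_tool(
  deltas=[
    [0,-0.2,0,0,0,0],
    [-0.036,-0.4,0,0,0,0],
    [-0.036,-0.562,0,0,0,0],
    [-0.036,-0.562,-0.1,0,0,0],
    [-0.036,-0.562,-0.1,0,0,0],
  ],
)

```text
time: 26.95
eef_pos: [592.1, 2.4, 318.8]
tcp_rot: [0.366, 3.113, 0.024]
contact_force: [-0.0, 1.3, -3.3]
gripper_width: 54.6
```

Emit:
servo_tool(
  deltas=[
    [-0.02,0.005,0,0,0,0],
    [-0.04,0.01,0,0,0,0],
    [-0.055,0.014,0,0,0,0],
    [-0.065,0.016,0,0,0,0],
    [-0.065,0.016,0,0,0,0],
  ],
)

```text
time: 27.45
eef_pos: [579.2, 6.0, 319.7]
tcp_rot: [0.365, 3.112, 0.025]
contact_force: [4.4, -0.6, -0.6]
gripper_width: 54.9
```

Emit:
servo_tool(
  deltas=[
    [0.03,-0.052,0,0,0,0],
    [0.03,-0.052,0,0,0,0],
    [0.03,-0.052,0,0,0,0],
  ],
)

```text
time: 27.75
eef_pos: [585.1, -5.2, 319.2]
tcp_rot: [0.367, 3.113, 0.024]
contact_force: [0.4, 0.6, -3.7]
gripper_width: 54.4
```

Run:
```python
from h import *
s=env.sense();print(s["eef_pos"],s["tcp_rot"],s["contact_force"])
c=env.read_camera("side"); cv2.imwrite("pics/s7.png",cv2.resize(c["pixels"][130:280,190:370,::-1],None,fx=4,fy=4))
for r in env.regions_of("white_tall","side"):
    m=r["pixels"]
    if m.sum()>500: print(r["p"],r["box"],fit(lambda x,y:cyl(x,y,28,4,124),[526,9],[(c,m.astype(np.float32))]))
```

```text
[585.12344203  -5.23904272 319.21968115] [0.36678472 3.11287859 0.02415921] [ 0.42642346  0.61201359 -3.66443892]
0.93 [229.8, 177.3, 269.3, 247.5] (array([527.64513175,   6.12066645]), np.float64(0.08037156611680984))
```

View pics/s7.png

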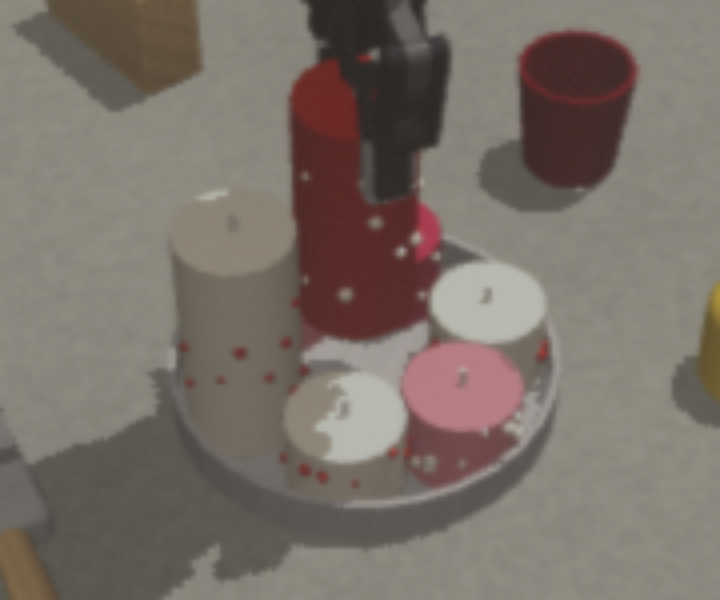

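Run:
```python
from h import *
for n in("side","top"):
    c=env.read_camera(n)
    for r in env.regions_of("red_tall",n):
        m=r["pixels"].astype(np.uint8)
        if m.sum()<300: continue
        h=cv2.convexHull(np.argwhere(m)[:,::-1].astype(np.int32)); mh=cv2.fillConvexPoly(m*0,h,1)
        print(n,r["p"],r["box"],[fit(lambda x,y:cyl(x,y,28,62,182),[584,-4],[(c,k.astype(np.float32))]) for k in(m,mh)])
```

```text
side 0.61 [261.1, 148.2, 292.6, 211.5] [(array([583.60126299,  -2.14358833]), np.float64(0.49637430906295776)), (array([583.19743729,  -2.73622322]), np.float64(0.2899584174156189))]
top 0.47 [83.0, 193.2, 157.2, 222.7] [(array([542.81392884,  -6.93817401]), np.float64(1.631066918373108)), (array([542.81392884,  -6.93817401]), np.float64(1.6046711206436157))]
```

Emit:
servo_tool(
  deltas=[
    [0,0.002,-0.02,0,0,0],
    [0,0.002,-0.04,0,0,0],
    [0,0.002,-0.06,0,0,0],
    [0,0.002,-0.08,0,0,0],
    [0,0.002,-0.1,0,0,0],
    [0,0.002,-0.12,0,0,0],
  ],
)

```text
time: 28.65
eef_pos: [585.1, -3.9, 295.1]
tcp_rot: [0.364, 3.112, 0.025]
contact_force: [0.6, -0.4, -3.2]
gripper_width: 54.6
```

No contact below the tops of the shorts; go on down.

Emit:
servo_tool(
  deltas=[
    [0,0,-0.03,0,0,0],
    [0,0,-0.06,0,0,0],
    [0,0,-0.09,0,0,0],
    [0,0,-0.12,0,0,0],
    [0,0,-0.145,0,0,0],
    [0,0,-0.16,0,0,0],
    [0,0,-0.168,0,0,0],
  ],
)

```text
time: 29.35
eef_pos: [585.1, -3.9, 261.4]
tcp_rot: [0.364, 3.112, 0.025]
contact_force: [-2.3, -0.7, 9.4]
gripper_width: 54.7
```

Emit:
servo_tool(
  deltas=[
    [0,0,0,0,0,0],
    [0,0,0,0,0,0],
    [0,0,0,0,0,0],
    [0,0,0.15,0,0,0],
    [0,0,0.4,0,0,0],
    [0,0,0.6,0,0,0],
    [-0.1,0.3,0.6,0,0,0],
    [-0.2,0.6,0.6,0,0,0],
  ],
  grip=1,
)

```text
time: 30.15
eef_pos: [553.6, 90.8, 383.4]
tcp_rot: [0.37, 3.108, 0.027]
contact_force: [0.9, 1.3, 0.1]
gripper_width: 85.4
```

Emit:
servo_tool(
  deltas=[
    [-0.1,0.3,0,0,0,0],
    [-0.2,0.6,0,0,0,0],
    [-0.3,0.8,0,0,0,0],
    [-0.3,0.8,0,0,0,0],
    [-0.3,0.8,0,0,0,0],
  ],
)

```text
time: 30.65
eef_pos: [491.7, 254.6, 383.7]
tcp_rot: [0.36, 3.11, 0.029]
contact_force: [0.6, -0.7, 0.1]
gripper_width: 85.6
```

```bash
cat >> m2.py <<'E'
cv2.imwrite("pics/end.png",np.hstack([cv2.resize(cs[n]["pixels"][a:a+130,b:b+130,::-1],None,fx=3,fy=3) for n,a,b in(("top",155,220),("side",150,215))]))
for n in cs:
    for r in env.regions_of("red_tall",n):
        m=r["pixels"]; g=proj(cs[n],[[585,-4,90]])[0]
        if m.sum()>300 and np.hypot(*(np.argwhere(m).mean(0)[::-1]-g))<30:
            x,f=fit(lambda x,y:cyl(x,y,28,4,124),[585,-4],[(cs[n],m.astype(np.float32))]); print("red",n,x.round(1),np.hypot(*(x-tin)).round(1),round(f,2))
print(env.sense()["eef_pos"],env.sense()["time"])
E
python3 m2.py
```

```text
top [545.6 -51.2] R 61.1 ang -130.1 err 0.09
top [599.6 -63.7] R 61.0 ang -76.1 err 0.1
top [640.5 -24.5] R 59.0 ang -19.8 err 0.1
top [624.6  43.6] R 62.3 ang 50.5 err 0.13
top [570.9  55.3] R 61.5 ang 103.2 err 0.06
side [549.4 -51.6] R 59.0 ang -127.1 err 0.22
side [602.7 -67.5] R 65.4 ang -74.3 err 0.25
side [642.8 -26.7] R 61.9 ang -21.0 err 0.53
side [601.7  25.2] R 34.0 ang 60.6 err 0.39
white top [526.   7.] 60.1 169.0 0.05
white side [527.6   5.4] 58.3 170.2 0.09
red top [581.2  -1.4] 4.9 0.06
red side [593.8  12.2] 18.9 0.25
[493.70448744 250.5011085  383.41826109] 31.25
```

View pics/end.png

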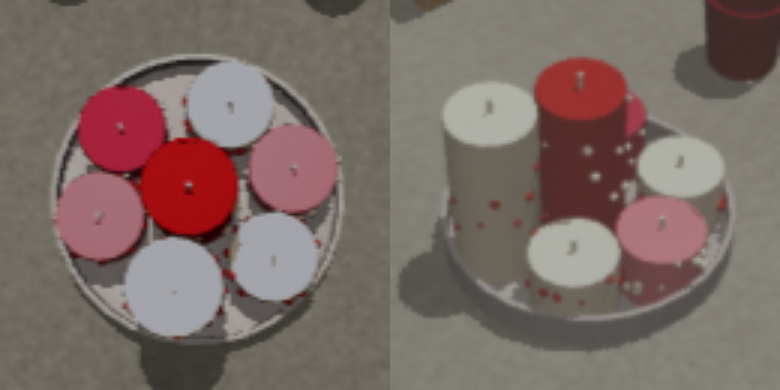

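```bash
python3 -c "
from bench import env; print(env.finish_job())"
```

```text
the job is handed in; nothing more can be done
None
```

I tipped the red candle upright against the block and packed all seven candles in the tin. I handed the job in at about 31 s of the 72 s allowed; no verdict was reported.

**What happened**
- **Red candle:** my first try failed. At full grip it did not turn and slid up the block, so I laid it back down. With a lighter grip near the wick it turned, and when let go it stood by the block. Its centre was about 28 mm from the face, judged from one side picture and a side-camera fit only.
- **Short candles:** I opened the closed fingers between them twice and slid them apart to leave about 126° free, without lifting or tipping any that I could see.
- **Tall candles:** the white one went into that opening, then the red one into the centre. While positioning, the red one nudged the white one outward by about 2 mm.

**Last checks**
- **Top camera:** the red candle is about 5 mm from the tin's centre (limit 15 mm). The other six are 59 to 62 mm from it (allowed 48 to 67 mm).
- **Pictures:** all seven stand upright, and the gripper is clear of everything.
- **Floor contact:** both tall candles met the floor at the expected height, with 8 to 9 N.

**What disagreed or was not checked**
- The side camera's last fit put the red candle 19 mm off centre, and one pink or rose short candle at 34 mm. Both fits were poor because other candles were in the way, and both contradict the top view.
- I did not re-measure the cup, paint bottle and brush at the end, but the arm stayed away from them.

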